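# Ratchet the clamp nut of a filter holder tight

### The arm

A 6-joint arm with a two-finger parallel gripper is mounted at the origin on a cart in front of the work surface, level with it; the furniture and walls round the work are solid. World frame = base frame: x ahead of the robot, y to its left, z up, the work surface at z = 0. Lengths are in m, angles in rad, forces in N, time in s.
With the tool pointing down it reaches from about 0.35 to 0.975 m from the base axis. Payload 4.9 kg.
Tool frame: the origin (TCP) lies midway between the tips of the shut fingers; the grasp point (between the pads) lies 19 mm behind it; z points along the fingers, y is the line along which they close (so a half turn about z gives the same grasp; the last joint's range is limited). The gripper opens to 85 mm and grips with 20 to 120 N. Pads are 22 mm wide; open, the fingers measure 114 mm over their backs; the gripper's body (76 mm by 85 mm) begins 54 mm behind the grasp point. The pads swing forward as they close: fully open they stand 13 mm farther back than shut.
Start: joints at [0.998, 0.053, 1.613, -0, 1.476, -0.119], TCP at [0.274, 0.562, 0.231] pointing down, gripper open.
Joint ranges: [-3.01, 3.01], [-1.01, 2.22], [0.06, 2.58], [-1.02, 4.17], [0.09, 2.62], [-3.14, 3.14]. Speed limits (rad/s): [2.57, 2.57, 3.14, 3.14, 3.14, 3.14].

### API

Orientations are given as a rotation vector (axis times angle).
In Python, from station import ctrl gives the robot as it stands.
- The arm moves only by the shell command python3 -m handwheel 'ROWS' [FORCE]. ROWS is JSON, a list of rows, each an object with "gripper": the gripper command: -1 is fully open, 1 is shut, values between are in proportion; "offset": the shift along the tool's x, y, z in mm, a list of three; "rotation": the turn, a rotation vector about the tool's x, y, z in rad, a list of three. A call has exactly 8 rows; each row is the pose to reach, as a shift and turn from the pose commanded when the call began, along the tool's axes at that moment; what a row does not reach only later rows make up. A row lasts 1/8 s, in which the tool goes at most 62.5 mm and 10.7 degrees, less where a joint would pass 70% of its speed; a pose out of reach is approached as far as the arm can. A call with a gripper value outside its range is refused whole. The fingers move at their own pace and stop on an object; FORCE is the grip in N (left out, the last holds). Time passes only in rows, so rows that repeat a pose let the fingers close, or fill a call up. It gives the time, the measured TCP pose, the force, the opening and the grip force at its end, in the units of the state.
- ctrl.get_obs(): the state, without advancing time (a new reading comes with each control period).
- ctrl.get_image(name): name is "side" or "top"; returns a dict with "image" (420x560x3 uint8, red, green, blue), "fovy" (degrees; the focal length in pixels is half the picture's height over the tangent of half this angle, whatever the lens; pixels are square), "cx", "cy" (the principal point, pixels), "k1" (the pictures are not rectified: a ray, as slopes to the right and down, at radius r is drawn at 1 + k1 r^2 times it, then the intrinsics apply), "xyz" and "attitude" of the camera in the world. Camera axes: x right, y up, looking along -z (the intrinsics and any distortion apply to the point x, -y, -z); pixel columns grow to the right and rows downward; lengths in m; the calibration is good to about 2 mm. A picture is of the moment at which its call begins. There is no depth.
- ctrl.finish_job(): hands the job in; it is judged then, once.
The state is a dict: "t": time; "q": joint angles; "dq": joint speeds; "effort": joint torques, N m; "tool_pos": TCP position; "tool_rot": TCP orientation; "contact_force": force on the tool from outside, world axes, zero at the start; "wrist_torque": the same for the moment, N m; "opening": finger opening in m; "grip_force": force on a finger pad.
Only numpy, scipy, OpenCV 4.12 (cv2) and the standard library are available. Lean on these libraries where they do the work, as an engineer would, in place of code of your own. Each camera call takes 0.05 s, during which the arm holds its last target. There are 200 camera calls.

### The job

Take the ratchet wrench, set its square socket down over the square nut of the round filter holder and tighten the nut (clockwise seen from above) by swinging the handle back and forth in short strokes, leaving the wrench on the nut so that it slips on each return stroke, until the pressure plate is down on its gasket and the nut comes up firmly snug, but do not overtighten it. Then lift the wrench off and lay it flat on the desk clear of the holder, without dropping it; turn the nut with the wrench only, never with the fingers, and leave the other things on the desk where they are.

Things in the scene. Friction and masses are not known exactly. Their poses are not given: they have to be found in the camera images.
- wrench: ratchet wrench lying flat, 206 mm long, 0.23 kg: round steel head 72 mm across, 24 mm tall, with a square socket right through it; 13 mm wide neck; straight black grip 18 mm wide, 22 mm tall, 66 to 170 mm behind the socket's axis. Origin on the socket's axis at the underside of the head; z up, the handle runs along -x. Keep this side up
- grip (a point): point on the wrench's black grip, 100 mm behind the socket's axis, 11 mm above its underside; axes as wrench. The wrench drives only clockwise seen from above; anticlockwise it slips on 15 teeth (drag 0.02 N m), so each new stroke loses up to 24 degrees before the pawl bites, besides about 15 degrees of play between socket and nut
- socket (a point): centre of the mouth of the wrench's square socket, 1 mm above the head's underside; turns with the ratchet wheel, whose angle to the handle is arbitrary but stays while the wrench is carried; x and y axes square to the socket's sides, z up. Socket 26.2 mm between flats, open through the full 24 mm
- nut_top (a point): centre of the nut's top face, turns with it, x and y axes square to its flats, z up; 60 mm above the desk when home, 63 to 64 mm at the start. Clockwise from above lowers nut and plate together, 8 mm a turn, 0.4 to 0.5 turn to go. The fitted wrench rests with its underside on the plate, 16 mm below the nut's top. A 10 mm stud may show above the nut; nothing touches it
- clamp_nut: square steel nut, 24 mm across flats, 16 mm tall, top edges bevelled 1.5 mm; origin at its underside. Turns against 0.1 N m until it comes home against a stop; then the torque climbs as the plate is carried round on its gasket. Firmly snug is 0.25 to 0.6 N m (2.5 to 6 N across the handle 100 mm out), over 0.7 N m is overtight
- plate: round aluminium pressure plate under the nut, 76 mm across, 8 mm thick; origin at the centre of its underside, on the nut's axis, 36 mm above the desk when home. Does not turn with the nut, but gives elastically on its gasket, 3 N m per rad clockwise from above: x axis along the holder's x when unloaded, 0.03 rad off while the nut runs, 0.08 to 0.2 rad when snug, and back to 0 when let go
- holder: aluminium filter holder screwed to the desk: foot plate 120 x 84 x 10 mm (long side along its x), round body 82 mm across, 36 mm high, over it the pressure plate with the nut in its middle. Origin at the centre of the underside, on the nut's axis; z up. The instrument between it and the wrench rises from 65 mm at its front to 140 mm: carry over it
- oil_bottle: bystander, leave alone: small white bottle with a black dropper cap, 30 x 30 x 78 mm; origin at the centre of its underside
- stain_bottle: bystander, leave alone: white bottle with a blue cap, 34 x 34 x 79 mm; origin at the centre of its underside
- petri_dish: bystander, leave alone: clear dish, 58 mm across, 14 mm tall; origin at the centre of its underside
- tape_roll: bystander, leave alone: roll of clear tape lying flat, 57 mm across, 18 mm tall; origin at the centre of its underside
- tweezers: bystander, leave alone: steel tweezers lying flat, 12 x 120 x 10 mm; origin at the centre of its underside
- bench_timer: bystander, leave alone: white bench timer standing, 34 x 66 x 60 mm; origin at the centre of its underside

How it is judged:
On the way, in this order (a step that is already met when the one before it is completed fails the run):
1. the wrench's socket is down over the nut (horizontal distance between socket and nut_top below 0.004 m and z of socket in the frame of nut_top below -0.008 m), for 0.2 s.
2. the nut is drawn up firmly snug on the gasket, the wrench still on it (all of step 1 and z of nut_top in the frame of holder below 0.0603183 m and angle between the x axis of plate and the x axis of holder, either way round above 0.08 rad), for 0.05 s.
At the end, for the whole second after the job is handed in: The nut, drawn firmly snug with the wrench, stays home: its top at most 0.3 mm above its 60 mm height over the holder's underside. The wrench is released, at rest flat on the desk, right side up (origin below 6 mm, tilt under 0.1 rad), its socket over 120 mm from the nut's axis (z of nut_top in the frame of holder below 0.0603183 m and height (world z) of wrench below 0.006 m and angle between wrench's own z axis and vertical below 0.1 rad and horizontal distance between wrench and holder above 0.12 m and linear speed of wrench below 0.02 m/s); the robot touches nothing.
It fails at once if the nut is overtightened (0.7 N m: the plate carried round more than 0.233 rad) (angle between the x axis of plate and the x axis of holder, either way round above 0.233 rad).
It fails at once if the fingers touch the nut (contact force between the fingers and clamp_nut above 0.5 N).
It fails at once if the wrench comes off the nut when it is partly run down and not yet tight (z of nut_top in the frame of holder between 0.060382 and 0.0626738 m and (horizontal distance between socket and nut_top above 0.008 m or z of socket in the frame of nut_top above -0.002 m)).
It fails at once if the wrench is dropped (faster than 0.6 m/s while not held) (linear speed of wrench above 0.6 m/s and contact force between the fingers and wrench below 0.3 N).
It fails at once if a bystander is moved more than 25 mm (distance of any of oil_bottle, stain_bottle, petri_dish, tape_roll, tweezers, bench_timer from where it was at the start of the episode above 0.025 m).
It also fails if it takes over 72 s, if anything falls off the work surface, if the arm or the gripper's body presses on something with over 40 N, if the wrist force passes 120 N, or if a joint passes its speed limit or range.

## Working session

There is one attempt and no reset: what is moved stays moved. The work goes in short steps, Python scripts to look and compute and a shell command to move; the robot and the scene stay as the last step left them, time stands still between calls to the robot, and variables do not carry over. Pictures are saved under pics/ and viewed, at most 10 in all, crops included, and the job is handed in when it is done.

```bash
mkdir -p pics; python3 - <<'E'
from station import ctrl
import cv2
o=ctrl.get_obs();print({k:o[k] for k in('t','tool_pos','tool_rot','opening','contact_force')})
for n in('side','top'):
    d=ctrl.get_image(n);cv2.imwrite(f'pics/{n}0.png',cv2.cvtColor(d.pop('image'),cv2.COLOR_RGB2BGR));print(n,d)
E
```

```text
{'t': 0.0, 'tool_pos': array([0.27363952, 0.56119982, 0.23003713]), 'tool_rot': array([-0.70655088, -3.06036373,  0.00314383]), 'opening': 0.08562563723326425, 'contact_force': array([ 0.01304905, -0.05154004, -1.09828599])}
side {'fovy': 50.55042380083301, 'cx': 282.9721593525562, 'cy': 207.3115560284185, 'k1': -0.0302248282494075, 'xyz': array([0.48581014, 1.2204927 , 0.80933682]), 'attitude': array([ 0.08504273, -1.43673119, -2.72508637])}
top {'fovy': 45.391577792634145, 'cx': 282.56930549059274, 'cy': 213.78479398211272, 'k1': -0.008303058784373036, 'xyz': array([0.31358032, 0.11993956, 1.39793146]), 'attitude': array([ 0.16981909, -0.16647762, -1.59190924])}
```

View pics/top0.png

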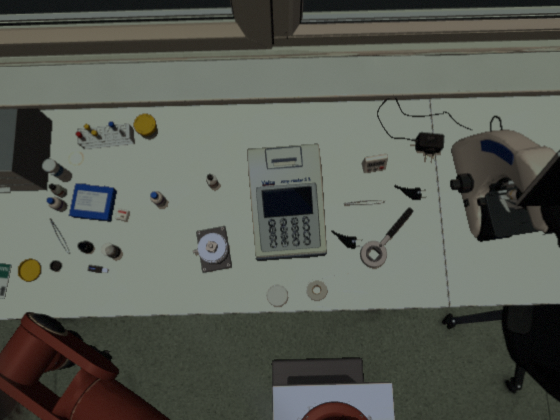

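View pics/side0.png

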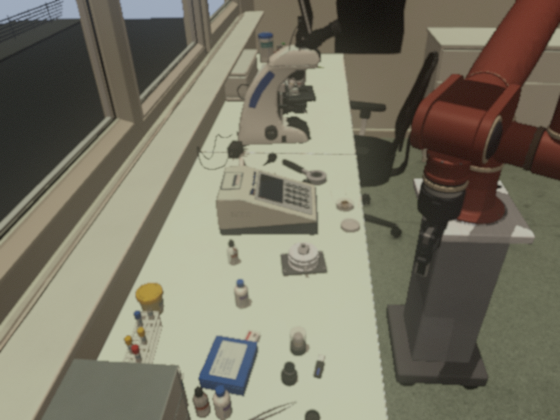

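The top view shows the wrench head at about (373,254) with its grip running to (412,210). The holder is at (212,247), the instrument lies between them around (287,200), and tape and petri sit at (317,291) and (277,296). I'll enlarge the wrench and holder next.

```bash
cat > h.py <<'E'
import numpy as np,cv2
from station import ctrl
from scipy.spatial.transform import Rotation as R
class Cam:
    def __init__(s,n):
        d=ctrl.get_image(n);s.im=cv2.cvtColor(d['image'],cv2.COLOR_RGB2BGR);s.f=210/np.tan(np.radians(d['fovy']/2))
        s.K=np.array([[s.f,0,d['cx']],[0,s.f,d['cy']],[0,0,1]]);s.D=np.array([d['k1'],0,0,0,0.]);s.p=np.array(d['xyz']);s.R=R.from_rotvec(d['attitude']).as_matrix()
    def ray(s,uv):
        x,y=cv2.undistortPoints(np.array([[uv]],float),s.K,s.D)[0,0];v=s.R@[x,-y,-1];return v/np.linalg.norm(v)
    def plane(s,uv,z):
        v=s.ray(uv);return s.p+v*(z-s.p[2])/v[2]
    def px(s,P):
        c=(np.array(P)-s.p)@s.R*[1,-1,-1];return cv2.projectPoints(c.reshape(1,1,3),np.zeros(3),np.zeros(3),s.K,s.D)[0].ravel()
    def crop(s,u,v,w,h,k,name):
        cv2.imwrite('pics/'+name,cv2.resize(s.im[v:v+h,u:u+w],None,fx=k,fy=k,interpolation=cv2.INTER_CUBIC))
def tri(a,ua,b,ub):
    A=[];B=[]
    M=np.zeros((3,3));r=np.zeros(3)
    for c,u in((a,ua),(b,ub)):
        v=c.ray(u);Q=np.eye(3)-np.outer(v,v);M+=Q;r+=Q@c.p
    return np.linalg.solve(M,r)
E
python3 - <<'E'
from h import *
t=Cam('top');s=Cam('side')
# montage: wrench (top), holder (top), holder(side), wrench(side)
L=[(t,350,200,70,75),(t,180,215,70,75),(s,270,220,70,75),(s,270,140,70,75)]
k=4
im=[cv2.resize(c.im[v:v+h,u:u+w],None,fx=k,fy=k,interpolation=cv2.INTER_CUBIC) for c,u,v,w,h in L]
cv2.imwrite('pics/m1.png',np.vstack([np.hstack(im[:2]),np.hstack(im[2:])]))
g=cv2.cvtColor(t.im,cv2.COLOR_BGR2GRAY)
print(t.plane((373,254),.024),t.plane((412,210),.02),t.plane((212,247),.06))
m=((g<60)*255).astype(np.uint8);m[:, :378]=0;m[:,416:]=0;m[:204]=0;m[:,:][245:]=0
n,l,st,c=cv2.connectedComponentsWithStats(m);print(st[1:],c[1:])
for i in range(1,n):
    if st[i,4]>60:
        p=np.argwhere(l==i)[:,::-1].astype(np.float32);print(cv2.minAreaRect(p),cv2.fitLine(p,2,0,.01,.01).ravel())
for z in(.011,.022):print(t.plane((398,225),z))
E
```

```text
[ 0.49108681 -0.12677296  0.024     ] [ 0.61270604 -0.2451274   0.02      ] [0.51742853 0.31106472 0.06      ]
[[386 208  27  30 220]] [[399.55909091 222.23636364]]
((399.5245666503906, 222.27047729492188), (6.273807525634766, 35.33818054199219), 39.80556869506836) [  0.6415389  -0.7670905 399.55908   222.23636  ]
[ 0.57264992 -0.20466195  0.011     ]
[ 0.57059519 -0.20208748  0.022     ]
```

View pics/m1.png

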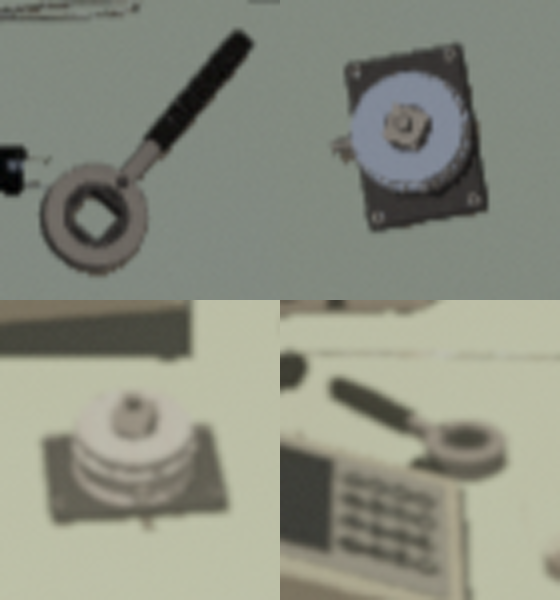

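The crops show the head centred near (373.5,254), its socket turned about 45° to the image. The nut is at about (211.8,246.8), and its brown colour stands out from the bluish plate. Next I'll get the yaws and centres from colour masks.

```bash
python3 - <<'E'
from h import *
t=Cam('top');s=Cam('side')
k=10
def up(c,u,v,w,h):return cv2.resize(c.im[v:v+h,u:u+w],None,fx=k,fy=k,interpolation=cv2.INTER_CUBIC)
def full(p,u,v):return (np.array(p)+.5)/k-.5+[u,v]
def big(m):
    cs=cv2.findContours(m.astype(np.uint8),cv2.RETR_EXTERNAL,cv2.CHAIN_APPROX_NONE)[0];return max(cs,key=cv2.contourArea)
# socket
u,v=358,238;A=up(t,u,v,32,32);g=cv2.cvtColor(A,cv2.COLOR_BGR2GRAY)
m=(g>108);mm=m.copy();yy,xx=np.mgrid[:320,:320];mm&=np.hypot(xx-155,yy-162)<80
c=big(mm);r=cv2.minAreaRect(c);bx=full(cv2.boxPoints(r),u,v)
W=np.array([t.plane(b,.012)[:2] for b in bx]);e=np.diff(W,axis=0)
print('sock',r,np.linalg.norm(e,axis=1),np.degrees(np.arctan2(e[:,1],e[:,0]))%90)
cv2.drawContours(A,[cv2.boxPoints(r).astype(int)],0,(0,0,255),1)
# head outline
u2,v2=u,v;hm=(g<108)
# nut
u,v=196,231;B=up(t,u,v,32,32);d=B[:,:,0].astype(int)-B[:,:,2]
print('b-r plate/nut',d[160,80],d[160,160],d[:, :].min())
m=(d<0.5*(d[160,90]+d[160,165]))&(np.hypot(xx-155,yy-160)<85)
c=big(m);r=cv2.minAreaRect(c);bx=full(cv2.boxPoints(r),u,v)
W=np.array([t.plane(b,.062)[:2] for b in bx]);e=np.diff(W,axis=0)
print('nut',r,np.linalg.norm(e,axis=1),np.degrees(np.arctan2(e[:,1],e[:,0]))%90,W.mean(0))
cv2.drawContours(B,[c],0,(0,0,255),1)
# side nut
u,v=290,235;C=up(s,u,v,32,32)
B2=up(t,196,231,32,32)
cv2.imwrite('pics/m2.png',cv2.resize(np.vstack([np.hstack([A,B]),np.hstack([C,B2])]),(600,600)))
o=ctrl.get_obs();M=R.from_rotvec(o['tool_rot']).as_matrix();print('toolx,y',M[:,0],M[:,1],o['q'])
E
```

```text
sock ((154.5892791748047, 163.8963165283203), (83.48085021972656, 70.64087677001953), 40.73210525512695) [0.02004864 0.02281841 0.02000209] [46.70570977 46.49658806 46.55996143]
b-r plate/nut 23 -6 -17
nut ((157.7269287109375, 158.83460998535156), (115.15770721435547, 112.7896499633789), 15.255120277404785) [0.03036548 0.03130648 0.0303172 ] [75.04258744 73.11718679 74.77341073] [0.51874736 0.31260604]
toolx,y [-8.98812211e-01  4.38333895e-01  7.59844476e-05] [ 4.38333744e-01  8.98812020e-01 -6.94399756e-04] [ 9.98028604e-01  5.29278599e-02  1.61339922e+00 -7.03971277e-06
  1.47596408e+00 -1.19022919e-01]
```

View pics/m2.png

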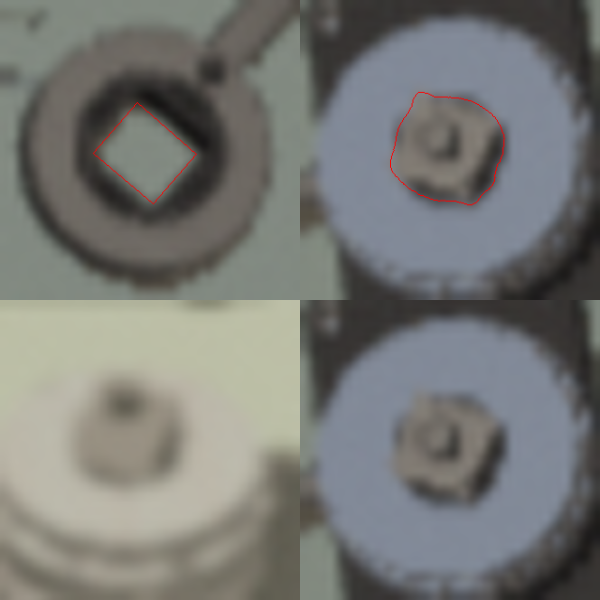

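Socket yaw is about 46.5° (mod 90), so it lies square to the handle. The nut's bright top is turned about 20° in the image, roughly 70° world yaw. I'll refine with the bright face mask and a plate ellipse, then work out the first move.

```bash
cat >> h.py <<'E'
def rel(P,yaw=None,tag=''):
    o=ctrl.get_obs();M=R.from_rotvec(o['tool_rot']).as_matrix();y0=np.degrees(np.arctan2(M[1,0],M[0,0]))
    s=f"{tag} off_mm {np.round(M.T@(np.array(P)-o['tool_pos'])*1000,1)} yawnow {y0:.1f}"
    if yaw is not None: s+=f" rotz {np.radians((y0-yaw+180)%360-180):.3f}"
    print(s)
E
python3 - <<'E'
from h import *
t=Cam('top');k=10
u,v=190,226;B=cv2.resize(t.im[v:v+44,u:u+44],None,fx=k,fy=k,interpolation=cv2.INTER_CUBIC).astype(int)
yy,xx=np.mgrid[:440,:440];b_r=B[:,:,0]-B[:,:,2];g=B.sum(2)/3
full=lambda p:(np.array(p)+.5)/k-.5+[u,v]
def big(m):return max(cv2.findContours(m.astype(np.uint8),0,1)[0],key=cv2.contourArea)
near=np.hypot(xx-215,yy-210)<75
for th in(95,105,115):
    m=(b_r<9)&(g>th)&near;c=cv2.convexHull(big(m));r=cv2.minAreaRect(c)
    bx=full(cv2.boxPoints(r));W=np.array([t.plane(b,.0635)[:2] for b in bx]);e=np.diff(W,axis=0)
    print('nut',th,np.linalg.norm(e,axis=1).round(4),(np.degrees(np.arctan2(e[:,1],e[:,0]))%90).round(1),W.mean(0).round(4))
pl=(b_r>12)&(g>100);c=cv2.convexHull(big(pl));E=cv2.fitEllipse(c);print('plate',E,t.plane(full(E[0]),.0477))
s=np.array([373.0,253.9]);S=t.plane(s,.012);G=t.plane((399.53,222.25),.014);d=(G-S)[:2];L=np.linalg.norm(d);th=np.degrees(np.arctan2(d[1],d[0]))
print('sock',S,'gripc',G,L,'theta',th)
T=S[:2]+d/L*.1;print('grasp',T);rel([*T,.15],th,'grasp150')
E
```

```text
nut 95 [0.0294 0.0293 0.0294] [74.3 72.4 74.1] [0.5195 0.3132]
nut 105 [0.0307 0.0262 0.0306] [56.6 55.2 56.4] [0.5209 0.3156]
nut 115 [0.0328 0.0202 0.0327] [37.8 37.5 37.7] [0.5192 0.3131]
plate ((218.79104614257812, 214.06607055664062), (273.131591796875, 295.960693359375), 35.97173309326172) [0.51946461 0.31437316 0.0477    ]
sock [ 0.49291584 -0.12894592  0.012     ] gripc [ 0.57981682 -0.20884823  0.014     ] 0.11805151424904103 theta -42.59741406625178
grasp [ 0.5665286  -0.19663019]
grasp150 off_mm [-595.4 -553.1   81.2] yawnow 154.0 rotz -2.852
```

```bash
python3 -m handwheel '[{"gripper":-1,"offset":[-40,-37,5],"rotation":[0,0,0.15]},{"gripper":-1,"offset":[-80,-74,10],"rotation":[0,0,0.3]},{"gripper":-1,"offset":[-120,-111,15],"rotation":[0,0,0.46]},{"gripper":-1,"offset":[-160,-148,20],"rotation":[0,0,0.63]},{"gripper":-1,"offset":[-200,-185,25],"rotation":[0,0,0.8]},{"gripper":-1,"offset":[-240,-222,30],"rotation":[0,0,0.97]},{"gripper":-1,"offset":[-280,-259,30],"rotation":[0,0,1.14]},{"gripper":-1,"offset":[-310,-287,30],"rotation":[0,0,1.3]}]' 100
python3 -c "
from h import *
rel([.5665,-.1966,.15],-42.6)"
```

```text
t: 1.35
tool_pos: [0.4273, 0.166, 0.2015]
tool_rot: [2.421, 2.001, 0.001]
contact_force: [0.9, -0.1, 0.4]
opening: 0.0853
grip_force: 0.0
 off_mm [-329.9  205.    51.6] yawnow 79.1 rotz 2.125
```

```bash
python3 -m handwheel '[{"gripper":-1,"offset":[-42,26,0],"rotation":[0,0,0.18]},{"gripper":-1,"offset":[-84,52,0],"rotation":[0,0,0.36]},{"gripper":-1,"offset":[-126,78,0],"rotation":[0,0,0.54]},{"gripper":-1,"offset":[-168,104,0],"rotation":[0,0,0.72]},{"gripper":-1,"offset":[-210,130,0],"rotation":[0,0,0.9]},{"gripper":-1,"offset":[-252,156,0],"rotation":[0,0,1.08]},{"gripper":-1,"offset":[-294,182,20],"rotation":[0,0,1.26]},{"gripper":-1,"offset":[-330,205,40],"rotation":[0,0,1.44]}]'
python3 -c "
from h import *
rel([.5665,-.1966,.12],-42.6)"
```

```text
t: 2.35
tool_pos: [0.569, -0.1959, 0.1613]
tool_rot: [3.14, -0.093, 0.002]
contact_force: [0.6, -0.0, -0.1]
opening: 0.0852
grip_force: 0.0
 off_mm [-2.5  0.8 41.3] yawnow -3.4 rotz 0.685
```

```bash
python3 -m handwheel '[{"gripper":-1,"offset":[-2.5,0.8,20],"rotation":[0,0,0.17]},{"gripper":-1,"offset":[-2.5,0.8,40],"rotation":[0,0,0.34]},{"gripper":-1,"offset":[-2.5,0.8,60],"rotation":[0,0,0.51]},{"gripper":-1,"offset":[-2.5,0.8,80],"rotation":[0,0,0.685]},{"gripper":-1,"offset":[-2.5,0.8,100],"rotation":[0,0,0.685]},{"gripper":-1,"offset":[-2.5,0.8,115],"rotation":[0,0,0.685]},{"gripper":-1,"offset":[-2.5,0.8,115],"rotation":[0,0,0.685]},{"gripper":-1,"offset":[-2.5,0.8,115],"rotation":[0,0,0.685]}]'
python3 - <<'E'
from h import *
rel([.5665,-.1966,.003],-42.6)
t=Cam('top');s=Cam('side')
A=cv2.resize(t.im[180:290,330:430],None,fx=4,fy=4,interpolation=2);B=cv2.resize(s.im[120:230,250:350],None,fx=4,fy=4,interpolation=2)
cv2.imwrite('pics/g1.png',np.hstack([A,B]))
E
```

```text
t: 3.35
tool_pos: [0.5663, -0.1949, 0.047]
tool_rot: [2.931, -1.131, 0.002]
contact_force: [-1.1, -0.5, 0.2]
opening: 0.0853
grip_force: 0.0
 off_mm [ 1.3  1.2 44. ] yawnow -42.2 rotz 0.007
```

View pics/g1.png

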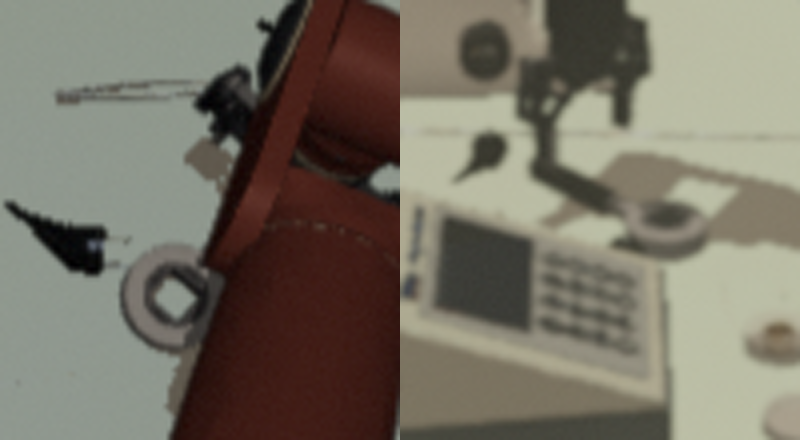

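The fingers straddle the grip with the wrench undisturbed: head at crop (170,295) in the top view, finger tips at (540,160) and (625,120) in the side view. I'll lower and grasp.

```bash
python3 -m handwheel '[{"gripper":-1,"offset":[1.3,1.2,15],"rotation":[0,0,0.007]},{"gripper":-1,"offset":[1.3,1.2,30],"rotation":[0,0,0.007]},{"gripper":-1,"offset":[1.3,1.2,44],"rotation":[0,0,0.007]},{"gripper":-1,"offset":[1.3,1.2,44],"rotation":[0,0,0.007]},{"gripper":1,"offset":[1.3,1.2,44],"rotation":[0,0,0.007]},{"gripper":1,"offset":[1.3,1.2,44],"rotation":[0,0,0.007]},{"gripper":1,"offset":[1.3,1.2,44],"rotation":[0,0,0.007]},{"gripper":1,"offset":[1.3,1.2,44],"rotation":[0,0,0.007]}]' 100
```

```text
t: 4.45
tool_pos: [0.5664, -0.1966, 0.0032]
tool_rot: [2.926, -1.142, 0.002]
contact_force: [0.1, 0.0, -0.4]
opening: 0.0161
grip_force: 98.1
```

```bash
python3 -m handwheel '[{"gripper":1,"offset":[0,0,0],"rotation":[0,0,0]},{"gripper":1,"offset":[0,0,0],"rotation":[0,0,0]},{"gripper":1,"offset":[0,0,0],"rotation":[0,0,0]},{"gripper":1,"offset":[0,0,-15],"rotation":[0,0,0]},{"gripper":1,"offset":[0,0,-50],"rotation":[0,0,0]},{"gripper":1,"offset":[0,0,-100],"rotation":[0,0,0]},{"gripper":1,"offset":[0,0,-150],"rotation":[0,0,0]},{"gripper":1,"offset":[0,0,-200],"rotation":[0,0,0]}]'
python3 - <<'E'
from h import *
th=np.radians(162);N=np.array([.5195,.314]);P=N+.1*np.array([np.cos(th),np.sin(th)])
rel([*P,.25],162)
E
```

```text
t: 5.45
tool_pos: [0.5653, -0.196, 0.2036]
tool_rot: [-2.926, 1.142, 0.001]
contact_force: [0.5, 0.0, -2.7]
opening: 0.016
grip_force: 98.2
 off_mm [-470.  -302.5  -46.1] yawnow -42.6 rotz 2.712
```

```bash
python3 -m handwheel '[{"gripper":1,"offset":[-10,-7,-20],"rotation":[0,0,-0.1]},{"gripper":1,"offset":[-40,-26,-40],"rotation":[0,0,-0.25]},{"gripper":1,"offset":[-80,-51,-46],"rotation":[0,0,-0.4]},{"gripper":1,"offset":[-120,-77,-46],"rotation":[0,0,-0.56]},{"gripper":1,"offset":[-160,-103,-46],"rotation":[0,0,-0.72]},{"gripper":1,"offset":[-200,-129,-46],"rotation":[0,0,-0.88]},{"gripper":1,"offset":[-240,-154,-46],"rotation":[0,0,-1.04]},{"gripper":1,"offset":[-280,-180,-46],"rotation":[0,0,-1.2]}]'
python3 - <<'E'
from h import *
th=np.radians(162);N=np.array([.5195,.314]);P=N+.1*np.array([np.cos(th),np.sin(th)])
rel([*P,.25],162)
E
```

```text
t: 6.45
tool_pos: [0.4807, 0.1271, 0.248]
tool_rot: [-3.058, -0.717, 0.001]
contact_force: [1.0, 1.2, -1.7]
opening: 0.0156
grip_force: 98.2
 off_mm [  46.4 -220.1   -1.9] yawnow 26.4 rotz -2.367
```

```bash
python3 -m handwheel '[{"gripper":1,"offset":[4,-20,0],"rotation":[0,0,-0.16]},{"gripper":1,"offset":[8,-40,0],"rotation":[0,0,-0.33]},{"gripper":1,"offset":[14,-65,0],"rotation":[0,0,-0.5]},{"gripper":1,"offset":[20,-95,0],"rotation":[0,0,-0.67]},{"gripper":1,"offset":[26,-125,0],"rotation":[0,0,-0.84]},{"gripper":1,"offset":[33,-155,0],"rotation":[0,0,-1.0]},{"gripper":1,"offset":[40,-190,0],"rotation":[0,0,-1.16]},{"gripper":1,"offset":[46,-220,0],"rotation":[0,0,-1.32]}]'
python3 - <<'E'
from h import *
th=np.radians(162);N=np.array([.5195,.314]);P=N+.1*np.array([np.cos(th),np.sin(th)])
rel([*P,.15],162)
E
```

```text
t: 7.45
tool_pos: [0.4253, 0.3444, 0.2479]
tool_rot: [-1.975, -2.442, 0.001]
contact_force: [0.5, -0.2, -2.2]
opening: 0.0158
grip_force: 98.3
 off_mm [ 0.6 -0.7 97.9] yawnow 102.1 rotz -1.046
```

```bash
python3 -m handwheel '[{"gripper":1,"offset":[0.6,-0.7,20],"rotation":[0,0,-0.17]},{"gripper":1,"offset":[0.6,-0.7,40],"rotation":[0,0,-0.34]},{"gripper":1,"offset":[0.6,-0.7,60],"rotation":[0,0,-0.52]},{"gripper":1,"offset":[0.6,-0.7,80],"rotation":[0,0,-0.7]},{"gripper":1,"offset":[0.6,-0.7,100],"rotation":[0,0,-0.88]},{"gripper":1,"offset":[0.6,-0.7,120],"rotation":[0,0,-1.046]},{"gripper":1,"offset":[0.6,-0.7,143],"rotation":[0,0,-1.046]},{"gripper":1,"offset":[0.6,-0.7,143],"rotation":[0,0,-1.046]}]'
python3 - <<'E'
from h import *
th=np.radians(162);N=np.array([.5195,.314]);P=N+.1*np.array([np.cos(th),np.sin(th)])
rel([*P,.105],162)
t=Cam('top');s=Cam('side')
A=cv2.resize(t.im[210:290,170:250],None,fx=5,fy=5,interpolation=2);B=cv2.resize(s.im[210:290,265:345],None,fx=5,fy=5,interpolation=2)
cv2.imwrite('pics/f1.png',np.hstack([A,B]))
E
```

```text
t: 8.45
tool_pos: [0.4234, 0.3427, 0.1027]
tool_rot: [-0.5, -3.097, 0.006]
contact_force: [0.0, -0.3, -2.3]
opening: 0.016
grip_force: 98.2
 off_mm [-0.3  2.4 -2.3] yawnow 161.7 rotz -0.006
```

View pics/f1.png

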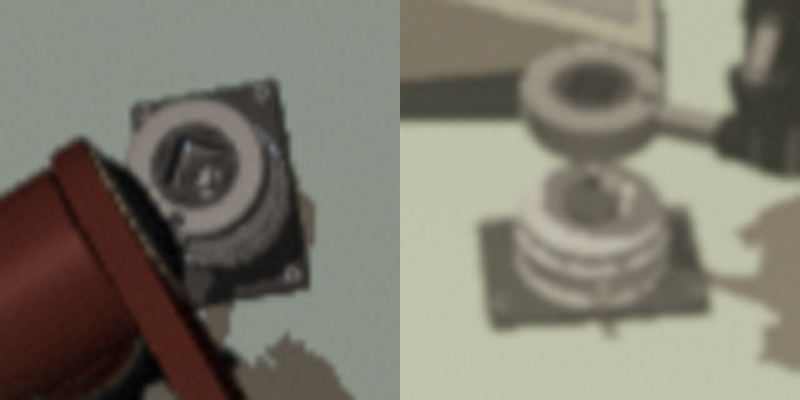

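The head hangs over the holder with the nut visible through the socket. The top-face ellipse is centred near crop (198,167) in the top view and (192,86) in the side view. I'll compare that with the prediction and fit the hole ellipses.

```bash
python3 - <<'E'
from h import *
t=Cam('top');s=Cam('side');o=ctrl.get_obs()
f=lambda p,u,v:(np.array(p)+.5)/5-.5+[u,v]
a=f((198,167.5),170,210);b=f((192,86),265,210)
X=tri(t,a,s,b);print('tri head top',X,'resid px',t.px(X)-a,s.px(X)-b)
th=np.radians(161.7);H=o['tool_pos']+[-.1*np.cos(th),-.1*np.sin(th),0]
H[2]=o['tool_pos'][2]-.0032+.024
print('expected',H,'px',t.px(H),a,s.px(H),b,'top on plane',t.plane(a,H[2]))
# automatic: grey ring outer edge / dark hole ellipse in top
k=8;u,v=190,222;A=cv2.resize(t.im[v:v+44,u:u+44],None,fx=k,fy=k,interpolation=2);g=cv2.cvtColor(A,6)
for th_ in(75,85):
    m=((g<th_)*255).astype(np.uint8);cs=cv2.findContours(m,1,1)[0]
    for c in cs:
        if len(c)>40:
            E=cv2.fitEllipse(cv2.convexHull(c)) if len(cv2.convexHull(c))>5 else None
            if E and 60<E[1][1]<250:
                p=(np.array(E[0])+.5)/k-.5+[u,v];print(th_,np.round(E[1],0),p,t.plane(p,H[2]-.0))
E
```

```text
tri head top [0.51923249 0.30896093 0.12471277] resid px [ 0.02895435 -0.52892941] [0.52061606 0.10160787]
expected [0.5211028  0.31300874 0.12752294] px [207.48944869 241.72134333] [209.2 243.1] [302.72798965 226.94978633] [303.  226.8] top on plane [0.51741205 0.30861296 0.12752294]
75 [84. 90.] [208.41505051 242.36114502] [0.51938005 0.31063053 0.12752294]
75 [130. 137.] [207.82684326 241.78803825] [0.52090596 0.3121435  0.12752294]
85 [ 59. 138.] [214.47255898 256.20452118] [0.48332717 0.29506694 0.12752294]
85 [134. 140.] [207.81643867 241.75515366] [0.52099188 0.31217051 0.12752294]
```

```bash
python3 -m handwheel '[{"gripper":1,"offset":[1,1.6,10],"rotation":[0,0,0]},{"gripper":1,"offset":[1,1.6,20],"rotation":[0,0,0]},{"gripper":1,"offset":[1,1.6,28],"rotation":[0,0,0]},{"gripper":1,"offset":[1,1.6,32],"rotation":[0,0,0]},{"gripper":1,"offset":[1,1.6,35],"rotation":[0,0,0]},{"gripper":1,"offset":[1,1.6,37],"rotation":[0,0,0]},{"gripper":1,"offset":[1,1.6,39],"rotation":[0,0,0]},{"gripper":1,"offset":[1,1.6,40],"rotation":[0,0,0]}]'
python3 -c "
from station import ctrl
o=ctrl.get_obs();print(o['contact_force'],o['wrist_torque'],o['tool_pos'])"
```

```text
t: 9.65
tool_pos: [0.4252, 0.3458, 0.0653]
tool_rot: [0.5, 3.101, 0.0]
contact_force: [-0.6, 0.5, -2.7]
opening: 0.0155
grip_force: 98.3
[-0.59651795  0.46013778 -2.73456154] [-0.01006905  0.08802712 -0.01373025] [0.42515488 0.3458292  0.06532447]
```

```bash
python3 -m handwheel '[{"gripper":1,"offset":[0,0,1],"rotation":[0,0,0]},{"gripper":1,"offset":[0,0,2],"rotation":[0,0,0]},{"gripper":1,"offset":[0,0,3],"rotation":[0,0,0]},{"gripper":1,"offset":[0,0,4],"rotation":[0,0,0]},{"gripper":1,"offset":[0,0,5],"rotation":[0,0,0]},{"gripper":1,"offset":[0,0,6],"rotation":[0,0,0]},{"gripper":1,"offset":[0,0,6],"rotation":[0,0,0]},{"gripper":1,"offset":[0,0,6],"rotation":[0,0,0]}]'
python3 -c "
from station import ctrl
o=ctrl.get_obs();print(o['contact_force'],o['wrist_torque'],o['tool_pos'])"
```

```text
t: 10.65
tool_pos: [0.4251, 0.3458, 0.0593]
tool_rot: [0.5, 3.101, 0.0]
contact_force: [-0.4, -0.5, -1.9]
opening: 0.0156
grip_force: 98.3
[-0.41814843 -0.45939427 -1.87784566] [0.06689163 0.08339548 0.01716697] [0.42513462 0.34579863 0.05932977]
```

```bash
python3 -m handwheel '[{"gripper":1,"offset":[0,0,1.5],"rotation":[0,0,0]},{"gripper":1,"offset":[0,0,3],"rotation":[0,0,0]},{"gripper":1,"offset":[0,0,4],"rotation":[0,0,0]},{"gripper":1,"offset":[0,0,5],"rotation":[0,0,0]},{"gripper":1,"offset":[0,0,6],"rotation":[0,0,0]},{"gripper":1,"offset":[0,0,7],"rotation":[0,0,0]},{"gripper":1,"offset":[0,0,7.5],"rotation":[0,0,0]},{"gripper":1,"offset":[0,0,7.5],"rotation":[0,0,0]}]'
python3 - <<'E'
from h import *
o=ctrl.get_obs();print(o['contact_force'],o['wrist_torque'],o['tool_pos'])
t=Cam('top');s=Cam('side')
A=cv2.resize(t.im[210:290,170:250],None,fx=5,fy=5,interpolation=2);B=cv2.resize(s.im[210:290,265:345],None,fx=5,fy=5,interpolation=2)
cv2.imwrite('pics/f2.png',np.hstack([A,B]))
E
```

```text
t: 11.65
tool_pos: [0.4251, 0.3458, 0.0517]
tool_rot: [-0.5, -3.101, 0.0]
contact_force: [-0.4, 0.7, -2.0]
opening: 0.0161
grip_force: 98.3
[-0.3758445   0.67771135 -2.044075  ] [0.08040932 0.07718715 0.03023278] [0.42507517 0.3457726  0.05174935]
```

View pics/f2.png

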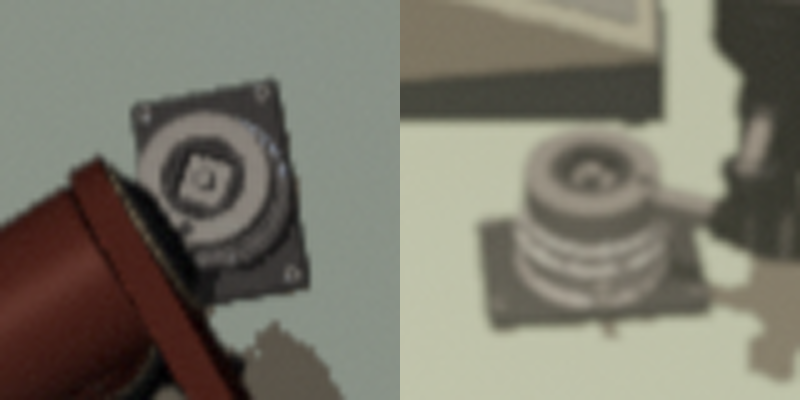

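The nut sits inside the socket in both views (nut at crop (203,178), head flush on the plate), so it is fitted. Starting the first clockwise stroke, an arc of 100 mm radius about the nut.

```bash
python3 -m handwheel '[{"gripper":1,"offset":[-0.3,8,0],"rotation":[0,0,0.08]},{"gripper":1,"offset":[-2,19.9,0],"rotation":[0,0,0.2]},{"gripper":1,"offset":[-5.1,31.5,0.2],"rotation":[0,0,0.32]},{"gripper":1,"offset":[-9.6,42.6,0.4],"rotation":[0,0,0.44]},{"gripper":1,"offset":[-15.3,53.1,0.5],"rotation":[0,0,0.56]},{"gripper":1,"offset":[-22.2,62.9,0.6],"rotation":[0,0,0.68]},{"gripper":1,"offset":[-30.3,71.7,0.7],"rotation":[0,0,0.8]},{"gripper":1,"offset":[-37.8,78.3,0.8],"rotation":[0,0,0.9]}]'
cat > st.py <<'E'
from h import *
o=ctrl.get_obs();M=R.from_rotvec(o['tool_rot']).as_matrix();th=np.degrees(np.arctan2(M[1,0],M[0,0]))
ft=M.T@o['contact_force'];r=np.array([.5195,.314])-o['tool_pos'][:2]
print('t',o['t'],'theta %.1f'%th,'F tool',ft.round(2),'Tw',(M.T@o['wrist_torque']).round(3),'r %.4f'%np.linalg.norm(r),'nutTorque %.3f'%(-(M.T@o['wrist_torque'])[2]-.1*ft[1]),'z %.4f'%o['tool_pos'][2])
E
python3 st.py
```

```text
t: 12.75
tool_pos: [0.4857, 0.4088, 0.0509]
tool_rot: [-1.803, -2.572, -0.0]
contact_force: [-0.8, 0.6, -2.1]
opening: 0.0156
grip_force: 98.3
t 12.75 theta 109.9 F tool [ 0.78 -0.54  2.14] Tw [ 0.039  0.139 -0.071] r 0.1006 nutTorque 0.126 z 0.0509
```

```bash
python3 -m handwheel '[{"gripper":1,"offset":[-1.5,-17.4,0],"rotation":[0,0,-0.175]},{"gripper":1,"offset":[-6.1,-34.3,0],"rotation":[0,0,-0.35]},{"gripper":1,"offset":[-13.5,-50.1,0],"rotation":[0,0,-0.525]},{"gripper":1,"offset":[-23.5,-64.4,0],"rotation":[0,0,-0.7]},{"gripper":1,"offset":[-35.9,-76.8,0],"rotation":[0,0,-0.875]},{"gripper":1,"offset":[-50.2,-86.7,0],"rotation":[0,0,-1.05]},{"gripper":1,"offset":[-66.1,-94.1,0],"rotation":[0,0,-1.225]},{"gripper":1,"offset":[-83,-98.5,0],"rotation":[0,0,-1.4]}]' >/dev/null; python3 st.py
python3 - <<'E'
from h import *
t=Cam('top')
for p in((255,260),(247,150),(277,296),(157,198),(212,181)):print(p,t.plane(p,.065).round(3))
E
```

```text
t 13.75 theta -169.3 F tool [-2.25  1.13  2.95] Tw [-0.014 -0.194  0.028] r 0.0998 nutTorque -0.141 z 0.0510
(255, 260) [0.479 0.196 0.065]
(247, 150) [0.788 0.213 0.065]
(277, 296) [0.382 0.139 0.065]
(157, 198) [0.656 0.462 0.065]
(212, 181) [0.7   0.311 0.065]
```

```bash
python3 -m handwheel '[{"gripper":1,"offset":[-1,-14,0],"rotation":[0,0,-0.14]},{"gripper":1,"offset":[-3.9,-27.6,0],"rotation":[0,0,-0.28]},{"gripper":1,"offset":[-0.6,-11,0],"rotation":[0,0,-0.11]},{"gripper":1,"offset":[-0.2,6,0],"rotation":[0,0,0.06]},{"gripper":1,"offset":[-2.6,22.8,0.2],"rotation":[0,0,0.23]},{"gripper":1,"offset":[-7.9,38.9,0.5],"rotation":[0,0,0.4]},{"gripper":1,"offset":[-15.8,54,0.8],"rotation":[0,0,0.57]},{"gripper":1,"offset":[-24.8,65.9,1],"rotation":[0,0,0.72]}]' >/dev/null; python3 st.py
```

```text
t 14.8 theta 148.7 F tool [-0.62 -0.95  1.81] Tw [ 0.03  -0.163 -0.036] r 0.1002 nutTorque 0.131 z 0.0500
```

```bash
python3 -m handwheel '[{"gripper":1,"offset":[-0.5,10,0.1],"rotation":[0,0,0.1]},{"gripper":1,"offset":[-2,19.9,0.2],"rotation":[0,0,0.2]},{"gripper":1,"offset":[-4.5,29.6,0.4],"rotation":[0,0,0.3]},{"gripper":1,"offset":[-7.9,38.9,0.5],"rotation":[0,0,0.4]},{"gripper":1,"offset":[-12.2,47.9,0.6],"rotation":[0,0,0.5]},{"gripper":1,"offset":[-17.5,56.5,0.7],"rotation":[0,0,0.6]},{"gripper":1,"offset":[-20.4,60.5,0.8],"rotation":[0,0,0.65]},{"gripper":1,"offset":[-20.4,60.5,0.8],"rotation":[0,0,0.65]}]' >/dev/null; python3 st.py
```

```text
t 15.8 theta 111.8 F tool [ 0.73 -0.24  1.69] Tw [ 0.106  0.225 -0.014] r 0.1006 nutTorque 0.037 z 0.0492
```

```bash
cat > nut.py <<'E'
from h import *
import sys
t=Cam('top');k=10
q=t.px([.5195,.314,.062]);u,v=(q-16).astype(int)
A=cv2.resize(t.im[v:v+32,u:u+32],None,fx=k,fy=k,interpolation=2);g=cv2.cvtColor(A,6)
yy,xx=np.mgrid[:320,:320];c0=(q-[u,v])*k+4.5
for th in(85,95,105):
    m=(g>th)&(np.hypot(xx-c0[0],yy-c0[1])<68)
    c=max(cv2.findContours(m.astype(np.uint8),0,1)[0],key=cv2.contourArea);r=cv2.minAreaRect(c)
    W=np.array([t.plane((np.array(b)+.5)/k-.5+[u,v],.062)[:2] for b in cv2.boxPoints(r)]);e=np.diff(W,axis=0)
    print(th,np.linalg.norm(e,axis=1).round(4)[:2],(np.degrees(np.arctan2(e[:,1],e[:,0]))%90).round(1)[:2])
cv2.imwrite('pics/'+sys.argv[1],A)
E
python3 nut.py n1.png
```

```text
85 [0.0268 0.0242] [46.7 45.9]
95 [0.0253 0.0233] [47.4 46.6]
105 [0.0245 0.0218] [45.6 44.9]
```

View pics/n1.png

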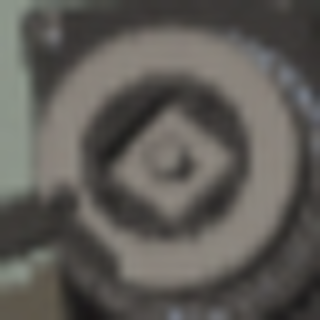

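The nut in the socket is a clean square at 46.5° (mod 90), so it has turned about 116°, with 28 to 64° to go. Returning for the next stroke.

```bash
python3 -m handwheel '[{"gripper":1,"offset":[-1.5,-17.4,0],"rotation":[0,0,-0.175]},{"gripper":1,"offset":[-6.1,-34.3,0],"rotation":[0,0,-0.35]},{"gripper":1,"offset":[-13.5,-50.1,0],"rotation":[0,0,-0.525]},{"gripper":1,"offset":[-23.5,-64.4,0],"rotation":[0,0,-0.7]},{"gripper":1,"offset":[-35.9,-76.8,0],"rotation":[0,0,-0.875]},{"gripper":1,"offset":[-50.2,-86.7,0],"rotation":[0,0,-1.05]},{"gripper":1,"offset":[-66.1,-94.1,0],"rotation":[0,0,-1.225]},{"gripper":1,"offset":[-83,-98.5,0],"rotation":[0,0,-1.4]}]' >/dev/null; python3 st.py
python3 -m handwheel '[{"gripper":1,"offset":[-1,-14,0],"rotation":[0,0,-0.14]},{"gripper":1,"offset":[-3.9,-27.6,0],"rotation":[0,0,-0.28]},{"gripper":1,"offset":[-3.9,-27.6,0],"rotation":[0,0,-0.28]},{"gripper":1,"offset":[-1.1,-14.9,0],"rotation":[0,0,-0.15]},{"gripper":1,"offset":[0,0,0],"rotation":[0,0,0]},{"gripper":1,"offset":[-0.5,10,0.2],"rotation":[0,0,0.1]},{"gripper":1,"offset":[-2,19.9,0.4],"rotation":[0,0,0.2]},{"gripper":1,"offset":[-2,19.9,0.4],"rotation":[0,0,0.2]}]' >/dev/null; python3 st.py; python3 nut.py n2.png
```

```text
t 16.85 theta -167.6 F tool [-2.78 -0.09  3.89] Tw [-0.095 -0.258 -0.034] r 0.0998 nutTorque 0.043 z 0.0493
t 17.85 theta -179.4 F tool [-0.55 -1.26  1.8 ] Tw [0.154 0.028 0.056] r 0.0998 nutTorque 0.070 z 0.0488
85 [0.0163 0.024 ] [47.5 46.7]
95 [0.0151 0.0229] [48.7 47.8]
105 [0.0139 0.0219] [48.8 47.9]
```

```bash
python3 -m handwheel '[{"gripper":1,"offset":[-0.1,4,0],"rotation":[0,0,0.04]},{"gripper":1,"offset":[-0.3,8,0],"rotation":[0,0,0.08]},{"gripper":1,"offset":[-0.7,12,0.1],"rotation":[0,0,0.12]},{"gripper":1,"offset":[-1.3,16,0.1],"rotation":[0,0,0.16]},{"gripper":1,"offset":[-2,19.9,0.2],"rotation":[0,0,0.2]},{"gripper":1,"offset":[-3.1,24.7,0.2],"rotation":[0,0,0.25]},{"gripper":1,"offset":[-3.1,24.7,0.2],"rotation":[0,0,0.25]},{"gripper":1,"offset":[-3.1,24.7,0.2],"rotation":[0,0,0.25]}]' >/dev/null; python3 st.py; python3 nut.py n3.png
```

```text
t 18.9 theta 166.3 F tool [2.22 0.92 0.81] Tw [-0.129  0.378 -0.129] r 0.0999 nutTorque 0.037 z 0.0486
85 [0.0253 0.0246] [32.  32.2]
95 [0.0243 0.0234] [31.8 31.9]
105 [0.0233 0.0223] [30.5 30.7]
```

```bash
python3 -m handwheel '[{"gripper":1,"offset":[-0.1,4,0],"rotation":[0,0,0.04]},{"gripper":1,"offset":[-0.3,8,0],"rotation":[0,0,0.08]},{"gripper":1,"offset":[-0.7,12,0.1],"rotation":[0,0,0.12]},{"gripper":1,"offset":[-1.3,16,0.1],"rotation":[0,0,0.16]},{"gripper":1,"offset":[-2,19.9,0.2],"rotation":[0,0,0.2]},{"gripper":1,"offset":[-2,19.9,0.2],"rotation":[0,0,0.2]},{"gripper":1,"offset":[-2,19.9,0.2],"rotation":[0,0,0.2]},{"gripper":1,"offset":[-2,19.9,0.2],"rotation":[0,0,0.2]}]' >/dev/null; python3 st.py; for i in 1 2 3 ; do python3 -m handwheel '[{"gripper":1,"offset":[0,0,0],"rotation":[0,0,0]},{"gripper":1,"offset":[0,0,0],"rotation":[0,0,0]},{"gripper":1,"offset":[0,0,0],"rotation":[0,0,0]},{"gripper":1,"offset":[0,0,0],"rotation":[0,0,0]},{"gripper":1,"offset":[0,0,0],"rotation":[0,0,0]},{"gripper":1,"offset":[0,0,0],"rotation":[0,0,0]},{"gripper":1,"offset":[0,0,0],"rotation":[0,0,0]},{"gripper":1,"offset":[0,0,0],"rotation":[0,0,0]}]' >/dev/null; python3 st.py;done
```

```text
t 19.95 theta 154.8 F tool [3.5  1.3  0.67] Tw [-0.135  0.639 -0.124] r 0.0999 nutTorque -0.006 z 0.0484
t 20.95 theta 154.8 F tool [5.35 0.89 0.57] Tw [-0.125  0.825 -0.176] r 0.0999 nutTorque 0.087 z 0.0483
t 21.95 theta 154.8 F tool [5.02 0.73 1.13] Tw [-0.075  0.9   -0.096] r 0.0999 nutTorque 0.023 z 0.0483
t 22.95 theta 154.8 F tool [5.42 0.35 0.75] Tw [-0.092  0.842 -0.179] r 0.0999 nutTorque 0.144 z 0.0483
```

```bash
python3 -m handwheel '[{"gripper":1,"offset":[0.7,3,0],"rotation":[0,0,0.03]},{"gripper":1,"offset":[0.5,6,0],"rotation":[0,0,0.06]},{"gripper":1,"offset":[0.3,9,0.1],"rotation":[0,0,0.09]},{"gripper":1,"offset":[0,12,0.1],"rotation":[0,0,0.12]},{"gripper":1,"offset":[0,12,0.1],"rotation":[0,0,0.12]},{"gripper":1,"offset":[0,12,0.1],"rotation":[0,0,0.12]},{"gripper":1,"offset":[0,12,0.1],"rotation":[0,0,0.12]},{"gripper":1,"offset":[0,12,0.1],"rotation":[0,0,0.12]}]' >/dev/null; python3 st.py; python3 nut.py n4.png
```

```text
t 23.95 theta 147.9 F tool [0.43 0.63 2.31] Tw [-0.093  0.034 -0.107] r 0.1002 nutTorque 0.043 z 0.0484
85 [0.0247 0.0255] [10.4 11.7]
95 [0.0237 0.0243] [ 9.9 11.2]
105 [0.0226 0.0233] [ 9.2 10.5]
```

```bash
python3 -m handwheel '[{"gripper":1,"offset":[0,3,0],"rotation":[0,0,0.03]},{"gripper":1,"offset":[-0.1,6,0],"rotation":[0,0,0.06]},{"gripper":1,"offset":[-0.4,9,0.1],"rotation":[0,0,0.09]},{"gripper":1,"offset":[-0.4,9,0.1],"rotation":[0,0,0.09]},{"gripper":1,"offset":[-0.4,9,0.1],"rotation":[0,0,0.09]},{"gripper":1,"offset":[-0.4,9,0.1],"rotation":[0,0,0.09]},{"gripper":1,"offset":[-0.4,9,0.1],"rotation":[0,0,0.09]},{"gripper":1,"offset":[-0.4,9,0.1],"rotation":[0,0,0.09]}]' >/dev/null; python3 st.py
```

```text
t 25.0 theta 142.8 F tool [-2.42  0.07  2.59] Tw [-0.086 -0.281 -0.109] r 0.1004 nutTorque 0.102 z 0.0483
```

```bash
python3 -m handwheel '[{"gripper":1,"offset":[-0.2,3,0],"rotation":[0,0,0.03]},{"gripper":1,"offset":[-0.4,6,0],"rotation":[0,0,0.06]},{"gripper":1,"offset":[-0.6,9,0.1],"rotation":[0,0,0.09]},{"gripper":1,"offset":[-0.6,9,0.1],"rotation":[0,0,0.09]},{"gripper":1,"offset":[-0.6,9,0.1],"rotation":[0,0,0.09]},{"gripper":1,"offset":[-0.6,9,0.1],"rotation":[0,0,0.09]},{"gripper":1,"offset":[-0.6,9,0.1],"rotation":[0,0,0.09]},{"gripper":1,"offset":[-0.6,9,0.1],"rotation":[0,0,0.09]}]' >/dev/null; python3 st.py
```

```text
t 26.0 theta 137.6 F tool [-1.25 -0.99  1.96] Tw [ 0.046 -0.165 -0.257] r 0.1004 nutTorque 0.355 z 0.0481
```

```bash
python3 -m handwheel '[{"gripper":1,"offset":[0,2,0],"rotation":[0,0,0.02]},{"gripper":1,"offset":[-0.1,4,0],"rotation":[0,0,0.04]},{"gripper":1,"offset":[-0.2,6,0],"rotation":[0,0,0.06]},{"gripper":1,"offset":[-0.4,8,0.1],"rotation":[0,0,0.08]},{"gripper":1,"offset":[-0.4,8,0.1],"rotation":[0,0,0.08]},{"gripper":1,"offset":[-0.4,8,0.1],"rotation":[0,0,0.08]},{"gripper":1,"offset":[-0.4,8,0.1],"rotation":[0,0,0.08]},{"gripper":1,"offset":[-0.4,8,0.1],"rotation":[0,0,0.08]}]' >/dev/null; python3 st.py
```

```text
t 27.0 theta 133.0 F tool [ 0.36 -1.61  0.46] Tw [ 0.215 -0.01  -0.283] r 0.1004 nutTorque 0.444 z 0.0480
```

```bash
for i in 1 2; do python3 -m handwheel '[{"gripper":1,"offset":[0,0,0],"rotation":[0,0,0]},{"gripper":1,"offset":[0,0,0],"rotation":[0,0,0]},{"gripper":1,"offset":[0,0,0],"rotation":[0,0,0]},{"gripper":1,"offset":[0,0,0],"rotation":[0,0,0]},{"gripper":1,"offset":[0,0,0],"rotation":[0,0,0]},{"gripper":1,"offset":[0,0,0],"rotation":[0,0,0]},{"gripper":1,"offset":[0,0,0],"rotation":[0,0,0]},{"gripper":1,"offset":[0,0,0],"rotation":[0,0,0]}]' >/dev/null; python3 st.py;done; python3 nut.py n5.png
```

```text
t 28.0 theta 133.0 F tool [ 1.45 -2.61  0.2 ] Tw [ 0.377  0.118 -0.183] r 0.1004 nutTorque 0.445 z 0.0480
t 29.0 theta 133.0 F tool [ 1.35 -1.94  0.96] Tw [ 0.424  0.268 -0.119] r 0.1003 nutTorque 0.313 z 0.0480
85 [0.0245 0.0247] [88.4  0.1]
95 [0.0233 0.0237] [ 0.3 88.4]
105 [0.0226 0.022 ] [88.4  0.1]
```

```bash
python3 -m handwheel '[{"gripper":1,"offset":[0,1,0],"rotation":[0,0,0.01]},{"gripper":1,"offset":[0,2,0],"rotation":[0,0,0.02]},{"gripper":1,"offset":[0,2,0],"rotation":[0,0,0.02]},{"gripper":1,"offset":[0,2,0],"rotation":[0,0,0.02]},{"gripper":1,"offset":[0,2,0],"rotation":[0,0,0.02]},{"gripper":1,"offset":[0,2,0],"rotation":[0,0,0.02]},{"gripper":1,"offset":[0,2,0],"rotation":[0,0,0.02]},{"gripper":1,"offset":[0,2,0],"rotation":[0,0,0.02]}]' >/dev/null; python3 st.py
python3 -m handwheel '[{"gripper":1,"offset":[0,0,0],"rotation":[0,0,0]},{"gripper":1,"offset":[0,0,0],"rotation":[0,0,0]},{"gripper":1,"offset":[0,0,0],"rotation":[0,0,0]},{"gripper":1,"offset":[0,0,0],"rotation":[0,0,0]},{"gripper":1,"offset":[0,0,0],"rotation":[0,0,0]},{"gripper":1,"offset":[0,0,0],"rotation":[0,0,0]},{"gripper":1,"offset":[0,0,0],"rotation":[0,0,0]},{"gripper":1,"offset":[0,0,0],"rotation":[0,0,0]}]' >/dev/null; python3 st.py
```

```text
t 30.05 theta 131.9 F tool [ 1.55 -2.73  0.48] Tw [ 0.33   0.297 -0.217] r 0.1003 nutTorque 0.490 z 0.0480
t 31.05 theta 131.9 F tool [ 1.28 -2.87  0.42] Tw [ 0.465  0.27  -0.135] r 0.1003 nutTorque 0.422 z 0.0480
```

```bash
python3 -m handwheel '[{"gripper":1,"offset":[-0.5,-10,0],"rotation":[0,0,-0.1]},{"gripper":1,"offset":[-2,-19.9,0],"rotation":[0,0,-0.2]},{"gripper":1,"offset":[-3.4,-26,0],"rotation":[0,0,-0.26]},{"gripper":1,"offset":[-3.4,-26,0],"rotation":[0,0,-0.26]},{"gripper":1,"offset":[-3.4,-26,-4],"rotation":[0,0,-0.26]},{"gripper":1,"offset":[-3.4,-26,-8],"rotation":[0,0,-0.26]},{"gripper":1,"offset":[-3.4,-26,-12],"rotation":[0,0,-0.26]},{"gripper":1,"offset":[-3.4,-26,-16],"rotation":[0,0,-0.26]}]' >/dev/null; python3 st.py;python3 nut.py n6.png
```

```text
t 32.05 theta 146.8 F tool [0.04 0.04 1.7 ] Tw [0.03  0.057 0.   ] r 0.0999 nutTorque -0.004 z 0.0645
85 [0.0229 0.0218] [3.2 4.8]
95 [0.0219 0.0206] [2.1 3.7]
105 [0.021  0.0189] [3.2 4.8]
```

```bash
python3 -m handwheel '[{"gripper":1,"offset":[0,0,-20],"rotation":[0,0,0]},{"gripper":1,"offset":[0,0,-60],"rotation":[0,0,0]},{"gripper":1,"offset":[0,0,-100],"rotation":[0,0,0.1]},{"gripper":1,"offset":[0,0,-150],"rotation":[0,0,0.25]},{"gripper":1,"offset":[0,0,-190],"rotation":[0,0,0.42]},{"gripper":1,"offset":[0,0,-190],"rotation":[0,0,0.6]},{"gripper":1,"offset":[0,0,-190],"rotation":[0,0,0.78]},{"gripper":1,"offset":[0,0,-190],"rotation":[0,0,0.96]}]' >/dev/null; python3 st.py;python3 -c "
from h import *
rel([.5664,-.1966,.25],-42.6)"
```

```text
t 33.1 theta 91.4 F tool [-0.12 -0.11  2.61] Tw [ 0.006  0.064 -0.04 ] r 0.1001 nutTorque 0.051 z 0.2558
 off_mm [-568.8  116.3    5.5] yawnow 91.4 rotz 2.339
```

```bash
python3 -m handwheel '[{"gripper":1,"offset":[-30,6,0],"rotation":[0,0,0.14]},{"gripper":1,"offset":[-70,14,0],"rotation":[0,0,0.3]},{"gripper":1,"offset":[-112,23,0],"rotation":[0,0,0.46]},{"gripper":1,"offset":[-156,32,0],"rotation":[0,0,0.62]},{"gripper":1,"offset":[-200,41,0],"rotation":[0,0,0.78]},{"gripper":1,"offset":[-244,50,0],"rotation":[0,0,0.94]},{"gripper":1,"offset":[-288,59,0],"rotation":[0,0,1.1]},{"gripper":1,"offset":[-332,68,0],"rotation":[0,0,1.24]}]' >/dev/null;python3 -c "
from h import *
rel([.5664,-.1966,.25],-42.6)"
```

```text
off_mm [-33.2 237.8   5.9] yawnow 20.5 rotz 1.100
```

```bash
python3 -m handwheel '[{"gripper":1,"offset":[-5,35,0],"rotation":[0,0,0.16]},{"gripper":1,"offset":[-10,72,0],"rotation":[0,0,0.32]},{"gripper":1,"offset":[-15,110,0],"rotation":[0,0,0.48]},{"gripper":1,"offset":[-20,147,0],"rotation":[0,0,0.64]},{"gripper":1,"offset":[-25,182,0],"rotation":[0,0,0.8]},{"gripper":1,"offset":[-30,215,0],"rotation":[0,0,0.96]},{"gripper":1,"offset":[-33.2,237.8,0],"rotation":[0,0,1.1]},{"gripper":1,"offset":[-33.2,237.8,0],"rotation":[0,0,1.1]}]' >/dev/null;python3 -c "
from h import *
rel([.5664,-.1966,.0045],-42.6)"
```

```text
off_mm [ -0.7   0.9 250.7] yawnow -42.4 rotz 0.004
```

```bash
python3 -m handwheel '[{"gripper":1,"offset":[-0.7,0.9,45],"rotation":[0,0,0]},{"gripper":1,"offset":[-0.7,0.9,95],"rotation":[0,0,0]},{"gripper":1,"offset":[-0.7,0.9,145],"rotation":[0,0,0]},{"gripper":1,"offset":[-0.7,0.9,190],"rotation":[0,0,0]},{"gripper":1,"offset":[-0.7,0.9,220],"rotation":[0,0,0]},{"gripper":1,"offset":[-0.7,0.9,235],"rotation":[0,0,0]},{"gripper":1,"offset":[-0.7,0.9,241],"rotation":[0,0,0]},{"gripper":1,"offset":[-0.7,0.9,241],"rotation":[0,0,0]}]' >/dev/null;python3 st.py
python3 - <<'E'
from h import *
rel([.5664,-.1966,.0045],-42.6)
t=Cam('top');s=Cam('side')
A=cv2.resize(t.im[180:290,330:430],None,fx=4,fy=4,interpolation=2);B=cv2.resize(s.im[120:230,250:350],None,fx=4,fy=4,interpolation=2)
cv2.imwrite('pics/p1.png',np.hstack([A,B]))
E
```

```text
t 36.1 theta -42.3 F tool [-0.25 -0.03  1.71] Tw [-0.011  0.096 -0.027] r 0.5114 nutTorque 0.031 z 0.0142
 off_mm [0.6 1.4 9.7] yawnow -42.3 rotz 0.006
```

View pics/p1.png

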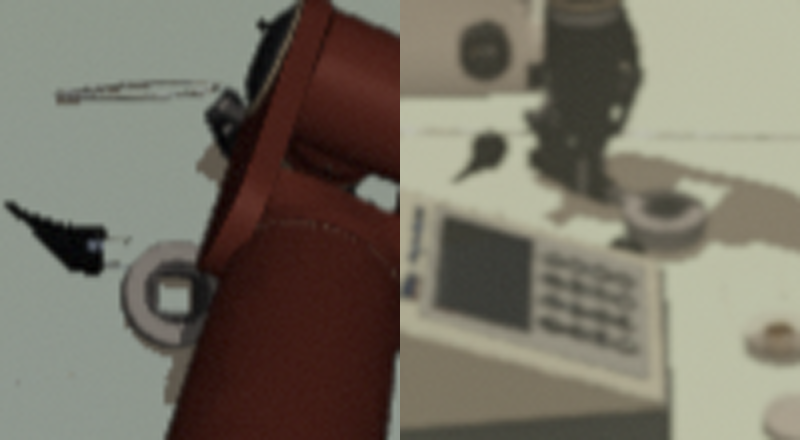

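The wrench hovers about 10 mm over its old spot, with the head at crop (165,295) and clear desk under it. Lowering slowly, one small step at a time, until I feel contact.

```bash
python3 -m handwheel '[{"gripper":1,"offset":[0,0,2],"rotation":[0,0,0]},{"gripper":1,"offset":[0,0,4],"rotation":[0,0,0]},{"gripper":1,"offset":[0,0,6],"rotation":[0,0,0]},{"gripper":1,"offset":[0,0,7.5],"rotation":[0,0,0]},{"gripper":1,"offset":[0,0,9],"rotation":[0,0,0]},{"gripper":1,"offset":[0,0,9.7],"rotation":[0,0,0]},{"gripper":1,"offset":[0,0,10.5],"rotation":[0,0,0]},{"gripper":1,"offset":[0,0,10.5],"rotation":[0,0,0]}]' >/dev/null;python3 st.py
```

```text
t 37.2 theta -42.3 F tool [-3.06  0.74 -4.76] Tw [-0.16  -0.47   0.038] r 0.5111 nutTorque -0.112 z 0.0031
```

```bash
python3 -m handwheel '[{"gripper":0.4,"offset":[0,0,0],"rotation":[0,0,0]},{"gripper":0.2,"offset":[0,0,0],"rotation":[0,0,0]},{"gripper":-0.2,"offset":[0,0,0],"rotation":[0,0,0]},{"gripper":-0.6,"offset":[0,0,0],"rotation":[0,0,0]},{"gripper":-1,"offset":[0,0,0],"rotation":[0,0,0]},{"gripper":-1,"offset":[0,0,0],"rotation":[0,0,0]},{"gripper":-1,"offset":[0,0,0],"rotation":[0,0,0]},{"gripper":-1,"offset":[0,0,0],"rotation":[0,0,0]}]'
python3 -m handwheel '[{"gripper":-1,"offset":[0,0,-10],"rotation":[0,0,0]},{"gripper":-1,"offset":[0,0,-30],"rotation":[0,0,0]},{"gripper":-1,"offset":[0,0,-60],"rotation":[0,0,0]},{"gripper":-1,"offset":[0,0,-100],"rotation":[0,0,0]},{"gripper":-1,"offset":[0,0,-150],"rotation":[0,0,0]},{"gripper":-1,"offset":[0,0,-200],"rotation":[0,0,0]},{"gripper":-1,"offset":[0,0,-200],"rotation":[0,0,0]},{"gripper":-1,"offset":[0,0,-200],"rotation":[0,0,0]}]'
python3 - <<'E'
from h import *
t=Cam('top');s=Cam('side')
A=cv2.resize(t.im[180:290,180:420],None,fx=3,fy=3,interpolation=2);B=cv2.resize(s.im[120:210,230:350],None,fx=3,fy=3,interpolation=2)
B=np.hstack([B,cv2.resize(s.im[220:310,260:380],None,fx=3,fy=3,interpolation=2)])
cv2.imwrite('pics/end.png',np.vstack([A,B]))
E
```

```text
t: 38.2
tool_pos: [0.566, -0.195, 0.0025]
tool_rot: [2.93, -1.133, 0.0]
contact_force: [0.0, -0.8, -0.3]
opening: 0.0854
grip_force: 0.0
t: 39.2
tool_pos: [0.5661, -0.195, 0.2035]
tool_rot: [2.93, -1.133, 0.002]
contact_force: [-0.1, 0.3, -1.1]
opening: 0.0853
grip_force: 0.0
```

View pics/end.png

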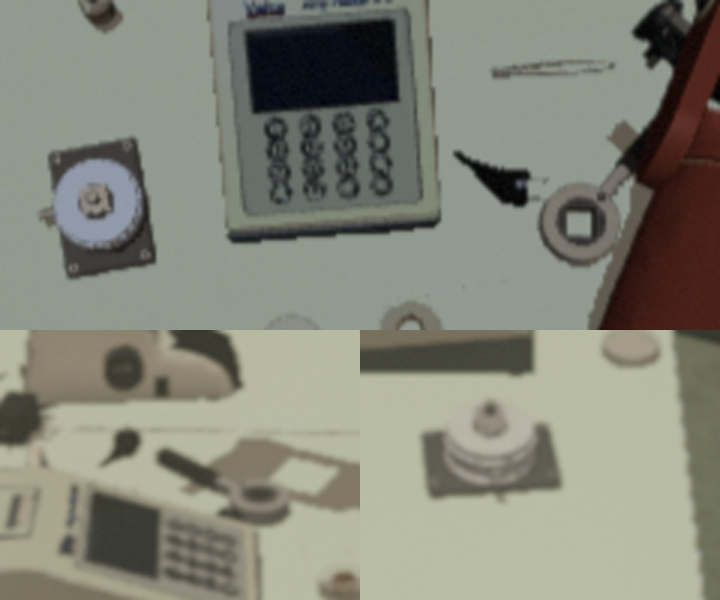

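The wrench lies flat and released on the desk (head at (580,222), handle seen at (200,465) in the side view). The nut sits alone on the plate at (97,200), and the bystanders in view haven't moved. Handing in.

```bash
python3 -c "
from station import ctrl
print(ctrl.finish_job())"
```

```text
the job is handed in; nothing more can be done
None
```

I tightened the nut with the wrench to about 0.45 N m (estimated from the wrist force and torque readings), laid the wrench flat at its original spot, and handed the job in after about 39 s; no verdict came back, and I did not measure the plate's twist directly.

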